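# Hook a polish tray onto a slotted display upright

### The job

Hang the empty polish tray in the top two rows of slots of the slotted display upright, above the tray that is already there: put its four hooks through the slots against the sprung catch, lower it behind the slot edges, then press the lip of its back down until the catch snaps over the hooks and the tray sits fully home. Press firmly but never with more than about 30 newtons, and leave the bottles and jar on the desk where they stand.

Things in the scene. Friction and masses are not known exactly. Their poses are not given: they have to be found in the camera images.
- tray: Loose empty polish tray, white sheet metal, 0.2-0.31 kg, flat on the desk. Origin: rear face of its back, bottom edge, mid-width; z up, +x out of the back (where the hooks point); it spans x -120 to 0 mm. 64 mm wide over side walls 30 high, 4 thick, to grip across from above; floor 4, front wall 22 high; back 72 high, 4 thick, with sloping cheeks from x -42 on. CoM 45 mm in front of the back.
- tray_hooks (a point): Mid-width of the tray's back, 63 mm above its underside, on its rear face: level with the underside of the necks of the upper two hooks (the lower two: 45 mm lower). Four steel hooks 5 mm thick at y +14 and -14: neck 8 mm high, reaching 10 mm behind the back; tail hanging 14 mm below the neck; gap between back and tail 5.5 mm, 7.5 at the foot.
- tray_lip (a point): Middle of the top face of the lip folded forward from the top of the tray's back: lip 20 mm deep, 64 wide; this point is 10 mm in front of the back's rear face, 72 mm above the tray's underside. The place to press down on, once the tray is let go. Pressing a let-go tray more than 30 mm in front of the upright jams the hooks.
- tower: Slotted display upright, fixed: grey steel channel 54 mm wide, 24 deep, 270 high on a dark foot 170 x 150 x 12 mm. Origin: on the desk below the front face, mid-width; z up; the face is the plane x = 0, looks to -x, 4 mm thick. Slots in two columns, y +14 and -14, five rows. A like tray with 3 bottles (tops at 105 mm) hangs in the lowest two rows, spanning x -120 to 0.
- tower_slots (a point): On the front face, mid-width, level with the lower edges of the top row of slots (225 mm above the desk). Each slot is 7 mm wide and 26 mm high; rows 45 mm apart: lower edges at z 45, 90, 135, 180, 225. The new tray belongs in the top two. Hooks pass straight in while the tray is 14 to 18 mm above its home height, until the back meets the face; then it goes down.
- tower_seat (a point): Where the tray's origin lies when it is fully home in the top two rows: on the front face, mid-width, 162 mm above the desk; axes as the upright's. The tray's axes then point the same way, but for a droop of about 1.4 degrees at its front.
- tower_top (a point): Top of the front face, mid-width, 270 mm above the desk. Behind it a steel thumb tab of the sprung catch (24 mm wide) stands up to 282 mm. The catch strip runs inside the channel, with a nose behind each slot whose underside is 9 mm above the slot's lower edge; when the tray is home the noses stand over the hooks' necks and stop it lifting out.
- catch (a joint): Sprung catch in m: 0 = forward (empty or locked), about 0.0055 when hooks in the slots hold it back and the back meets the face. It pushes hooks out (-x) with 9 N + 0.7 N/mm, over the last 5.5 mm. Its friction holds a tray that is 8 mm or less above home when let go; 9 to 18 N down near the face moves it on. About 1 mm above home it snaps over the hooks, back to 0.
- polish: Bystander: small nail polish bottle, 32 mm across, 74 mm tall; origin at the centre of its underside.
- jar: Bystander: low white lidded jar, 54 mm across, 47 mm tall; origin at the centre of its underside.
- remover: Bystander: clear remover bottle with a white cap, 54 mm across, 135 mm tall; origin at the centre of its underside.
Things that resemble listed ones, but are neither listed nor needed, are in the scene too. Leave any brown or yellow look-alike of the tray alone.

How it is judged:
On the way, in this order (a step that is already met when the one before it is completed fails the run):
1. all four hooks are through the top two rows of slots, tails dropped behind the edges, the catch held back by them (x of tray in the frame of tower_seat between -0.004 and 0.002 m and y of tray in the frame of tower_seat between -0.004 and 0.004 m and z of tray in the frame of tower_seat between 0.001 and 0.012 m and value of joint catch above 0.002 m), for 0.05 s.
2. the tray is pressed down and the catch has snapped over its hooks (z of tray in the frame of tower_seat below 0.0025 m and value of joint catch below 0.0015 m), for 0.1 s.
At the end, for the whole second after the job is handed in: The tray hangs at rest in the top two rows (slot edges at 180 and 225 mm): its origin within 3 mm in depth and sideways and 2.5 mm in height of the home point, tilted less than 0.06 rad and turned less than 0.08 rad from the upright, the catch back to less than 1.5 mm, all let go (all of step 2 and x of tray in the frame of tower_seat between -0.003 and 0.002 m and y of tray in the frame of tower_seat between -0.003 and 0.003 m and z of tray in the frame of tower_seat above -0.002 m and angle between tray's own z axis and vertical below 0.06 rad and angle between the x axis of tray and the x axis of tower, either way round below 0.08 rad and linear speed of tray below 0.01 m/s); the robot touches nothing.
It fails at once if the upright is strained: the contact forces on it, pinching in the slots included, add up to more than 65 N (contact force between tower and anything else above 65 N).
It fails at once if a bystander is moved by more than 20 mm or tipped (distance of any of polish, jar, remover from where it was at the start of the episode above 0.02 m or angle between any of polish, jar, remover's own z axis and vertical above 0.35 rad).
It also fails if it takes over 58 s, if anything falls off the work surface, if the arm or the gripper's body presses on something with over 40 N, if the wrist force passes 120 N, or if a joint passes its speed limit or range.

### The arm

A 7-joint arm with a two-finger parallel gripper is mounted at the origin on the work surface. World frame = base frame: x ahead of the robot, y to its left, z up, the work surface at z = 0. Lengths are in m, angles in rad, forces in N, time in s.
With the tool pointing down it reaches from about 0.375 to 0.925 m from the base axis. Payload 3.1 kg.
Tool frame: the origin (TCP) lies at the very end of the fingers, on their centre line; the grasp point (between the pads) lies 19 mm behind it; z points along the fingers, x is the direction in which the jaws open and shut, and the axes are right-handed (so a half turn about z gives the same grasp; the last joint's range is limited). The gripper opens to 85 mm and grips with 20 to 120 N. Pads are 22 mm wide; open, the fingers measure 114 mm over their backs; the gripper's body (76 mm by 85 mm) begins 54 mm behind the grasp point. The pads swing forward as they close: fully open they stand 13 mm farther back than shut.
Start: joints at [-1.258, 0.383, 0.044, 1.598, -0.018, 1.161, -0.05], TCP at [0.26, 0.596, 0.231] pointing down, gripper open.
Joint ranges: [-2.61, 2.61], [-0.41, 2.15], [-1.48, 1.57], [0, 2.5], [-1.57, 4.71], [0.05, 1.97], [-2.85, 2.85]. Speed limits (rad/s): [2.79, 2.79, 3.14, 3.14, 3.14, 3.14, 3.14].

### API

Orientations are given as [roll, pitch, yaw] about the fixed x, y, z axes, in that order (R = Rz(yaw) Ry(pitch) Rx(roll)).
In Python, from station import * gives the robot as it stands.
- The arm moves only by the tool drive_tool, never from a script. Its argument "increments" is a list of rows, each a list of 7 numbers: the shift along the tool's x, y, z in mm, then the turn, a rotation vector about the tool's x, y, z in degrees, then the gripper command: -1 is fully open, 1 is shut, values between are in proportion. A call has 1 to 12 rows; each row is the pose to reach, as a shift and turn from the pose commanded when the call began, along the tool's axes at that moment; what a row does not reach only later rows make up. A row lasts 1/8 s, in which the tool goes at most 62.5 mm and 10.7 degrees, less where a joint would pass 70% of its speed; a pose out of reach is approached as far as the arm can. A call with a gripper value outside its range is refused whole. The fingers move at their own pace and stop on an object; "newtons" is the grip in N (left out, the last holds). Time passes only in rows, so rows that repeat a pose let the fingers close. It gives the time, the measured TCP pose, the force and the opening at its end, in the units of the state.
- read_state(): the state, without advancing time (a new reading comes with each control period).
- grab_frame(name): name is "side" or "top"; returns the picture (384x512x3 uint8, blue, green, red); there is no depth.
- get_calibration(name): a dict with "fx", "fy", "cx", "cy" (pixels), "k1" (the pictures are not rectified: a ray, as slopes to the right and down, at radius r is drawn at 1 + k1 r^2 times it, then the intrinsics apply), "world_from_camera" (4x4, takes a point from camera to world coordinates). Camera axes: x right, y down, z forward; pixel columns grow to the right and rows downward; lengths in m; the calibration is good to about 2 mm. A picture is of the moment at which its call begins. get_calibration takes no time and is no camera call.
- finish_job(): hands the job in, once; it reports no verdict.
The state is a dict: "time": time; "joints": joint angles; "joint_velocities": joint speeds; "effort": joint torques, N m; "eef_pos": TCP position; "orientation": TCP orientation; "contact_force": force on the tool from outside, world axes, zero at the start; "torque": the same for the moment, N m; "opening": finger opening in m.
Only numpy, scipy, OpenCV 4.12 (cv2) and the standard library are available. Lean on these libraries where they do the work, as an engineer would, in place of code of your own. Each camera call takes 0.05 s, during which the arm holds its last target. There are 200 camera calls.

## Working session

There is one attempt and no reset: what is moved stays moved. The work goes in short steps, Python scripts to look and compute and a tool call to move; the robot and the scene stay as the last step left them, time stands still between calls to the robot, and variables do not carry over. Pictures are saved under pics/ and viewed, about 8 in all and at most 12, crops included, and the job is handed in when it is done.

Besides the shell and the picture viewer there is one more tool, called after "Request:" in YAML: its name, and indented under it one key for each argument. drive_tool: Moves the arm, as the interface text tells. Its arguments: {"type":"object","properties":{"increments":{"type":"array","items":{"type":"array","items":{"type":"number"}}},"newtons":{"type":"number"}},"required":["increments"]}

```bash
mkdir -p pics
python3 - <<'E'
from station import *
import cv2,numpy as np
print(read_state())
for n in("side","top"):
    cv2.imwrite(f"pics/{n}0.png",grab_frame(n)); c=get_calibration(n); print(n,c)
E
```

```text
{'time': 0.0, 'joints': array([-1.25780533,  0.38384437,  0.0438095 ,  1.59958526, -0.01787205,
        1.16118647, -0.0499169 ]), 'joint_velocities': array([ 0.00111356,  0.00107102,  0.00083489, -0.00088012, -0.00010335,
        0.00051766, -0.00090065]), 'effort': array([-5.33380935e-04, -4.33458817e+01,  1.02438379e+00, -2.49514729e+01,
        1.06266353e-02,  1.15070320e-02,  6.98564833e-06]), 'eef_pos': array([0.25918955, 0.59505804, 0.2298755 ]), 'orientation': array([3.14143446e+00, 2.62678535e-03, 1.16010166e+00]), 'contact_force': array([0.05242053, 0.46280847, 0.60111713]), 'torque': array([0.00023409, 0.01246273, 0.06679808]), 'opening': 0.08530166465266925}
side {'fx': 482.66243970767005, 'fy': 482.66243970767005, 'cx': 250.54224854022988, 'cy': 187.7617030455379, 'k1': 0.044547513589478005, 'world_from_camera': array([[ 0.83086643, -0.28464798,  0.47815949, -0.11647605],
       [-0.55645285, -0.43210171,  0.70968186, -0.84471702],
       [ 0.00460402, -0.85572404, -0.51741198,  0.85806423],
       [ 0.        ,  0.        ,  0.        ,  1.        ]])}
top {'fx': 491.1361649660085, 'fy': 491.1361649660085, 'cx': 253.97032858280292, 'cy': 198.62951204955812, 'k1': -0.1874603821263803, 'world_from_camera': array([[-0.0228858 , -0.98750608,  0.15591016,  0.34124405],
       [-0.9996889 ,  0.02105776, -0.01336671,  0.09798356],
       [ 0.00991659, -0.15616757, -0.98768079,  1.29047876],
       [ 0.        ,  0.        ,  0.        ,  1.        ]])}
```

View pics/side0.png

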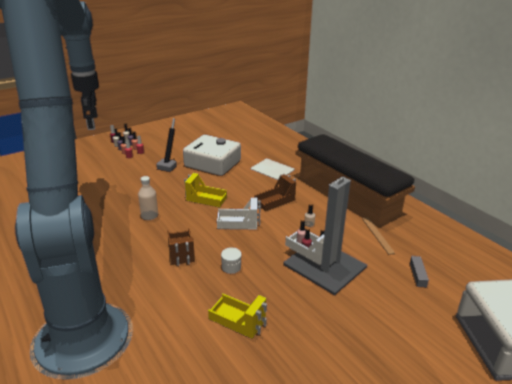

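View pics/top0.png

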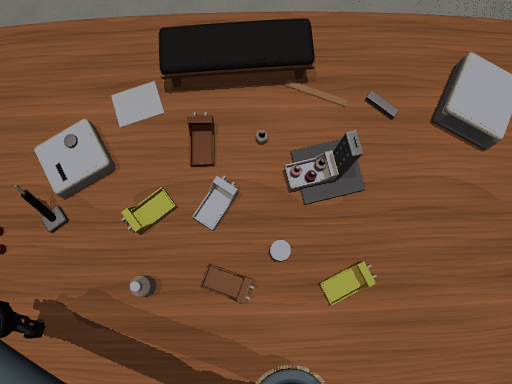

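Side view: the white tray is at (238,217) with its back on the right, and the upright is at (337,225). Top view: the tray is at (215,203) with its hooks toward the upper right, and the upright is at (345,155). The jar, remover and polish are at (280,250), (142,286) and (262,136). Next I'll enlarge the crops.

```bash
cat > h.py <<'E'
from station import *
import cv2,numpy as np
from scipy.optimize import least_squares
def proj(n,P):
    c=get_calibration(n);T=np.linalg.inv(c["world_from_camera"]);p=np.atleast_2d(P)@T[:3,:3].T+T[:3,3]
    s=p[:,:2]/p[:,2:];s=s*(1+c["k1"]*(s**2).sum(1,keepdims=True));return s*c["fx"]+[c["cx"],c["cy"]]
def unproj(n,u,z):
    return least_squares(lambda q:(proj(n,[q[0],q[1],z])[0]-u),[.6,0]).x
def crop(im,x,y,w,h,k):
    o=cv2.resize(im[y:y+h,x:x+w],None,fx=k,fy=k,interpolation=cv2.INTER_CUBIC)
    for i in range(0,w,10): cv2.putText(o,str(x+i),(i*k,9),0,.33,(0,255,255),1);cv2.line(o,(i*k,10),(i*k,16),(0,255,255),1)
    for i in range(0,h,10): cv2.putText(o,str(y+i),(0,i*k+4),0,.33,(0,255,255),1);cv2.line(o,(24,i*k),(30,i*k),(0,255,255),1)
    return o
E
python3 - <<'E'
from h import *
t=cv2.imread("pics/top0.png");s=cv2.imread("pics/side0.png")
a=crop(t,185,170,60,65,6);b=crop(t,280,125,70+5,65,6)[:, :430]
c=crop(s,210,190,60,50,6)[:,:360];d=crop(s,280,170,70,50,6)[:,:430]
d=crop(s,275,170,72,125,0+4)
cv2.imwrite("pics/c1.png",np.hstack([a,b]))
cv2.imwrite("pics/c2.png",np.hstack([cv2.copyMakeBorder(c,0,200,0,0,0),d]))
E
```

```text
(no output)
```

View pics/c1.png

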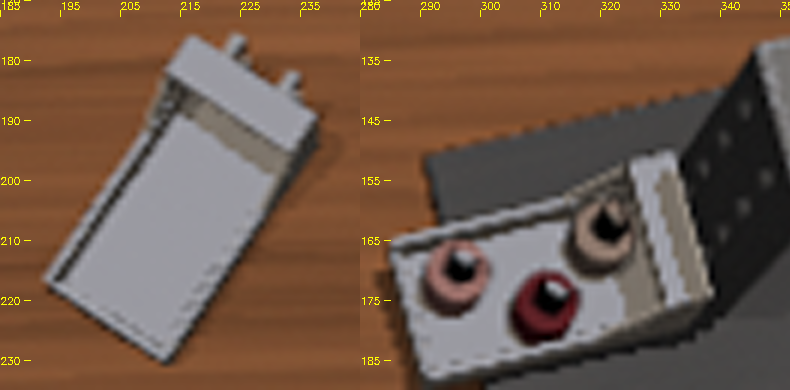

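View pics/c2.png

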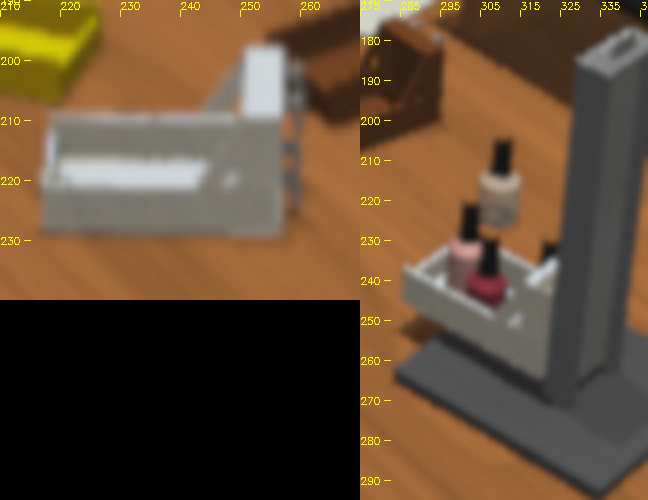

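The top crop shows the tray's lip, front corners and hooks clearly. It also shows the hung tray's lip at (332.5,150.3)-(338.7,174.2). The side crop shows the lip as the bright patch at (250..257,197..210) and the upright's top at (329,184). I'll fit both poses.

```bash
cat >> h.py <<'E'
def T2(p,P):
    c,s=np.cos(p[2]),np.sin(p[2]);P=np.asarray(P,float)
    return np.c_[p[0]+c*P[:,0]-s*P[:,1],p[1]+s*P[:,0]+c*P[:,1],P[:,2]+(p[3] if len(p)>3 else 0)]
def fit(obs,p0):  # obs: (cam,u,v,x,y,z mm)
    def f(p):
        r=[]
        for n in("top","side"):
            o=[q for q in obs if q[0]==n]
            if o: r.append((proj(n,T2(p,[np.array(q[3:])/1e3 for q in o]))-[q[1:3] for q in o]).ravel())
        return np.concatenate(r)
    s=least_squares(f,p0,loss='soft_l1');return s.x,f(s.x).reshape(-1,2)
E
cat > est.py <<'E'
from h import *
tr=[("top",216.7,176,0,32,72),("top",238,189.2,0,-32,72),("top",212.5,182,-20,32,72),("top",234.5,195.8,-20,-32,72),
("top",192.5,216.7,-120,32,22),("top",213,230.3,-120,-32,22),
("side",257.5,197.5,0,32,72),("side",250.8,197.5,-20,32,72),("side",257.2,209.7,0,-32,72),("side",250,209.7,-20,-32,72),("side",217,228.7,-120,-32,0),("side",257.2,229.3,0,-32,0)]
p,r=fit(tr,[.6,.1,-.5]);print("tray",p.round(4));print(r.round(1).tolist())
to=[("top",332.5,150.3,0,32,99),("top",338.7,174.2,0,-32,99),("top",285,165.5,-120,32,54),("top",291.7,188.8,-120,-32,54),
("top",346.3,132.5,0,27,270),
("side",329.3,183.8,0,-27,270),("side",338,189.5,24,-27,270),("side",321.7,270,0,-27,12)]
q,r=fit(to,[.6,-.2,-1.5]);print("tower",q.round(4));print(r.round(1).tolist())
for n,u,h in(("top",(142,286),.1),("top",(280,250),.045),("top",(262,136),.07)): print(unproj(n,u,h).round(3))
L=lambda *a:[(np.array(x),np.array(y)) for x,y in a]
def box(x0,x1,y0,y1,z0,z1):
    C=[np.array([x,y,z]) for x in(x0,x1) for y in(y0,y1) for z in(z0,z1)]
    return [(a,b) for i,a in enumerate(C) for b in C[i+1:] if (a!=b).sum()==1]
tm=box(-120,0,-32,32,0,22)+box(-20,0,-32,32,70,72)+[(np.array([0,s*14,67]),np.array([10,s*14,67])) for s in(1,-1)]
wm=box(0,24,-27,27,12,270)+[(a+[0,0,27],b+[0,0,27]) for a,b in tm]
o=[]
for n,(x,y,w,h) in(("top",(180,120,190,120)),("side",(205,170,160,130))):
    im=cv2.resize(cv2.imread(f"pics/{n}0.png")[y:y+h,x:x+w],None,fx=4,fy=4,interpolation=cv2.INTER_CUBIC)
    for P,m in((p,tm),(q,wm)):
        for a,b in m:
            e=(proj(n,T2(P,np.array([a,b])/1e3))-[x,y]+.5)*4
            cv2.line(im,*[tuple(int(v*16) for v in k) for k in e],(0,0,255),1,cv2.LINE_AA,4)
    cv2.imwrite(f"pics/o_{n}.png",im)
E
python3 est.py
```

```text
tray [ 0.5765  0.1471 -0.6076]
[[0.4, -0.5], [0.1, 0.1], [0.2, -0.0], [-0.8, 0.0], [0.0, 0.4], [-0.2, 0.4], [-0.1, 0.2], [0.0, 0.1], [0.1, -0.3], [0.4, -0.4], [0.1, 0.1], [-0.2, 0.0]]
tower [ 0.6172 -0.1255 -1.3485]
[[-0.0, -0.1], [0.7, 0.2], [0.2, -0.2], [-0.2, 0.1], [-0.2, 0.1], [0.4, 1.3], [0.1, -0.8], [-0.6, -1.3]]
[0.321 0.358]
[0.405 0.018]
[0.697 0.057]
```

View pics/o_top.png

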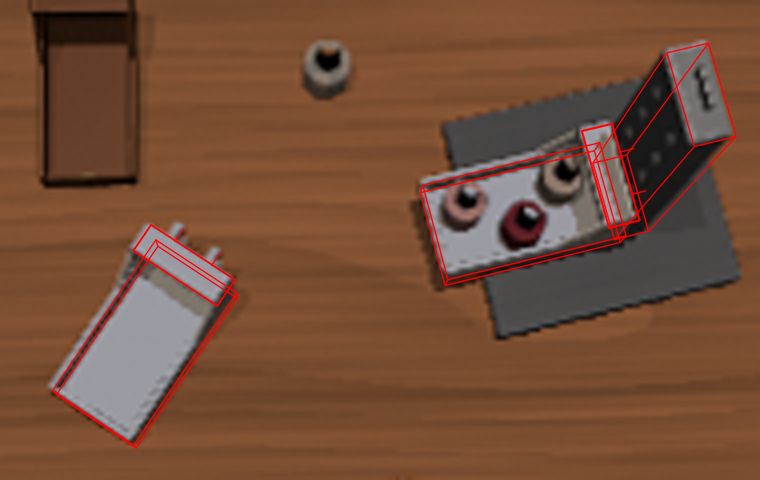

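The overlay matches the tray and the upright closely, within about 1 px. Next I'll write a helper that turns a target into a tool-frame shift.

```bash
cat > go.py <<'E'
from h import *
import sys
from scipy.spatial.transform import Rotation as R
TRAY=np.array([.5765,.1471,-.6076]);TOW=np.array([.6172,-.1255,-1.3485])
def tgt(p,x,y,z): return T2(p,[[x,y,z]])[0],R.from_euler('xyz',[np.pi,0,p[2]+np.pi/2])
def rel(P,Q):
    s=read_state();Rm=R.from_euler('xyz',s["orientation"])
    print("t",round(s["time"],2),"F",s["contact_force"].round(1),"open",round(s["opening"]*1e3,1),"shift mm",(Rm.inv().apply(P-s["eef_pos"])*1e3).round(1),"turn deg",np.degrees((Rm.inv()*Q).as_rotvec()).round(2))
if __name__=="__main__":
    rel(*tgt(globals()[sys.argv[1]],*[float(a)/1e3 for a in sys.argv[2:5]]))
E
python3 go.py TRAY -66 0 120; sed -i '/^p,r=/,$d' /dev/null
```

```text
t 0.1 F [ 1.3 -0.1  0.1] open 85.2 shift mm [-270.9  405.1  110.7] turn deg [ 0.02  0.14 11.28]sed: couldn't edit /dev/null: not a regular file
```

Request:
drive_tool:
  increments:
    - [-34, 51, 14, 0, 0, 1.5, -1]
    - [-68, 101, 28, 0, 0, 3, -1]
    - [-101, 152, 42, 0, 0, 4.5, -1]
    - [-135, 203, 55, 0, 0, 6, -1]
    - [-169, 253, 69, 0, 0, 7.5, -1]
    - [-203, 304, 83, 0, 0, 9, -1]
    - [-237, 354, 97, 0, 0, 10.5, -1]
    - [-271, 405, 110, 0, 0, 11.3, -1]
    - [-271, 405, 110, 0, 0, 11.3, -1]
    - [-271, 405, 110, 0, 0, 11.3, -1]
    - [-271, 405, 110, 0, 0, 11.3, -1]

```text
time: 1.48
eef_pos: [0.5218, 0.188, 0.1213]
orientation: [-3.141, -0.001, 0.966]
contact_force: [-0.6, 0.9, -0.6]
opening: 0.0854
```

```bash
python3 go.py TRAY -66 0 5;python3 - <<'E'
from h import *
a=crop(grab_frame("top"),180,150,80,90,5);b=crop(grab_frame("side"),200,150,80,90,5)
cv2.imwrite("pics/c3.png",np.hstack([a,b]))
E
```

```text
t 1.48 F [-0.6  0.9 -0.6] open 85.4 shift mm [ -2.4   2.4 116.3] turn deg [-0.05 -0.03  0.18]
```

View pics/c3.png

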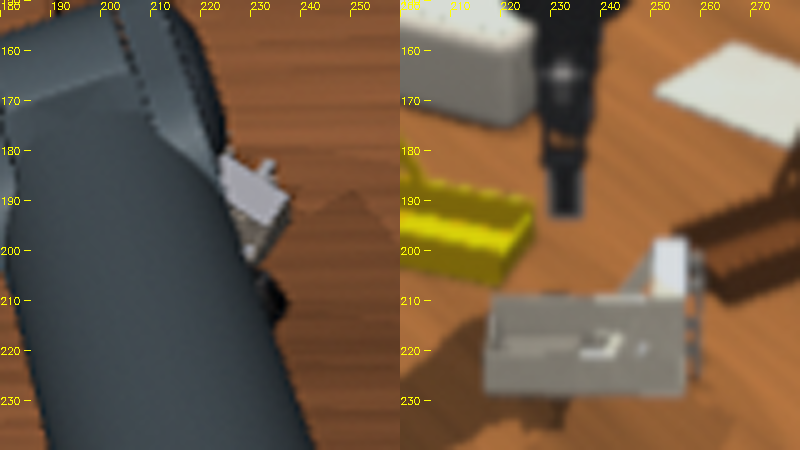

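The fingers are above the tray. The near fingertip's bottom edge is at side (233,193.5), and the tray has not moved. I'll check how high the tips really are.

Run:
```python
from h import *
from go import TRAY
for z in(.121,.134):
    for y in(-.043,-.057): print(z,y,proj("side",T2(TRAY,[[-.066,y-.002,z]])))
```

```text
0.121 -0.043 [[234.33541998 197.32643996]]
0.121 -0.057 [[234.10676712 199.9676315 ]]
0.134 -0.043 [[234.2772075  193.46003913]]
0.134 -0.057 [[234.04697773 196.08013127]]
```

The open tips stand about 13 mm behind the TCP, as described. I'll grip a little farther forward (x = -72) and lower, so the pads get a deep hold.

```bash
python3 go.py TRAY -72 0 -1
```

```text
t 1.57 F [-0.1 -0.3  0.1] open 85.3 shift mm [ -2.4  -3.8 122.4] turn deg [-0.03 -0.03  0.19]
```

Request:
drive_tool:
  increments:
    - [-2.4, -3.8, 30, 0, 0, 0.2, -1]
    - [-2.4, -3.8, 60, 0, 0, 0.2, -1]
    - [-2.4, -3.8, 90, 0, 0, 0.2, -1]
    - [-2.4, -3.8, 110, 0, 0, 0.2, -1]
    - [-2.4, -3.8, 118, 0, 0, 0.2, -1]
    - [-2.4, -3.8, 121, 0, 0, 0.2, -1]
    - [-2.4, -3.8, 121, 0, 0, 0.2, -1]

```text
time: 2.45
eef_pos: [0.5189, 0.1862, 0.001]
orientation: [3.141, -0.001, 0.959]
contact_force: [-1.1, -0.4, 0.6]
opening: 0.0856
```

```bash
python3 go.py TRAY -72 0 -1
```

```text
t 2.45 F [-1.1 -0.4  0.6] open 85.6 shift mm [ 0.7 -2.4  2. ] turn deg [ 0.04 -0.07 -0.22]
```

Request:
drive_tool:
  increments:
    - [0, 0, 1, 0, 0, 0, 0]
    - [0, 0, 1, 0, 0, 0, 1]
    - [0, 0, 1, 0, 0, 0, 1]
    - [0, 0, 1, 0, 0, 0, 1]
    - [0, 0, 1, 0, 0, 0, 1]
    - [0, 0, 1, 0, 0, 0, 1]
  newtons: 90

```text
time: 3.2
eef_pos: [0.5201, 0.187, 0.001]
orientation: [3.14, -0.004, 0.96]
contact_force: [0.2, 1.0, 5.2]
opening: 0.0621
```

Request:
drive_tool:
  increments:
    - [0, 0, -5, 0, 0, 0, 1]
    - [0, 0, -20, 0, 0, 0, 1]
    - [0, 0, -50, 0, 0, 0, 1]
    - [0, 0, -90, 0, 0, 0, 1]
    - [0, 0, -140, 0, 0, 0, 1]
    - [0, 0, -190, 0, 0, 0, 1]
    - [0, 0, -230, 0, 0, 0, 1]
    - [0, 0, -230, 0, 0, 0, 1]

```text
time: 4.2
eef_pos: [0.5206, 0.1865, 0.2336]
orientation: [3.138, -0.008, 0.959]
contact_force: [0.1, 0.2, -3.0]
opening: 0.0626
```

```bash
python3 go.py TOW -142 0 215
```

```text
t 4.2 F [ 0.1  0.2 -3. ] open 62.6 shift mm [-104.6  153.1   18.4] turn deg [ 4.000e-02 -5.000e-01  4.219e+01]
```

The tray is held (3 N, 62.6 mm). Moving to a point in front of the upright.

Request:
drive_tool:
  increments:
    - [-17, 26, 3, 0, 0, 7, 1]
    - [-35, 51, 6, 0, 0, 14, 1]
    - [-52, 77, 9, 0, 0, 21, 1]
    - [-70, 102, 12, 0, 0, 28, 1]
    - [-87, 128, 15, 0, 0, 35, 1]
    - [-105, 153, 18, 0, 0, 42, 1]
    - [-105, 153, 18, 0, 0, 42.2, 1]
    - [-105, 153, 18, 0, 0, 42.2, 1]
    - [-105, 153, 18, 0, 0, 42.2, 1]

```text
time: 5.32
eef_pos: [0.5823, 0.0139, 0.2104]
orientation: [-3.141, 0.002, 0.226]
contact_force: [-0.0, 1.2, -2.1]
opening: 0.0626
```

```bash
python3 go.py TOW -112 0 178;python3 - <<'E'
from h import *
s=[read_state() for _ in range(3)];print([ (a["eef_pos"].round(4),a["orientation"].round(4)) for a in s])
t=grab_frame("top");d=grab_frame("side");cv2.imwrite("pics/t4.png",t);cv2.imwrite("pics/s4.png",d)
a=crop(t,275,110,95,100,4);b=crop(d,250,130,100,100,4)
cv2.imwrite("pics/c4.png",np.hstack([a,b]))
E
```

```text
t 5.33 F [-0.   1.2 -2.1] open 62.6 shift mm [ 3.3 31.7 32.3] turn deg [-0.06  0.1   0.18]
[(array([0.5823, 0.0139, 0.2104]), array([-3.1405e+00,  1.7000e-03,  2.2550e-01])), (array([0.5823, 0.0139, 0.2104]), array([-3.1405e+00,  1.7000e-03,  2.2550e-01])), (array([0.5823, 0.0139, 0.2104]), array([-3.1405e+00,  1.7000e-03,  2.2550e-01]))]
```

View pics/c4.png

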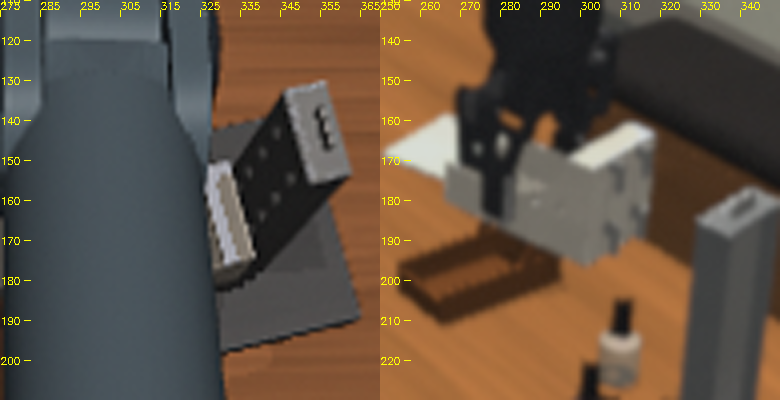

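The held tray's rear face and hooks are visible in the side view at (300..316,160..197), but the arm hides it in the top view. I'll move to about 18 mm short of the face at insertion height and measure there.

```bash
python3 go.py TOW -87 0 179
```

```text
t 5.42 F [-0.2 -0.9 -3.5] open 62.4 shift mm [ 2.8 56.3 31.9] turn deg [-0.04  0.03  0.17]
```

Request:
drive_tool:
  increments:
    - [1, 10, 10, 0, 0, 0.1, 1]
    - [2, 20, 20, 0, 0, 0.2, 1]
    - [2.8, 30, 28, 0, 0, 0.2, 1]
    - [2.8, 40, 32, 0, 0, 0.2, 1]
    - [2.8, 50, 32, 0, 0, 0.2, 1]
    - [2.8, 56, 32, 0, 0, 0.2, 1]
    - [2.8, 56, 32, 0, 0, 0.2, 1]
    - [2.8, 56, 32, 0, 0, 0.2, 1]

```text
time: 6.42
eef_pos: [0.5984, -0.0412, 0.1795]
orientation: [-3.141, -0.001, 0.22]
contact_force: [-0.3, 0.2, -2.6]
opening: 0.0624
```

```bash
cat >> h.py <<'E'
def box(x0,x1,y0,y1,z0,z1):
    C=[np.array([x,y,z]) for x in(x0,x1) for y in(y0,y1) for z in(z0,z1)]
    return [(a,b) for i,a in enumerate(C) for b in C[i+1:] if (a!=b).sum()==1]
TM=box(-120,0,-32,32,0,22)+box(-20,0,-32,32,70,72)+[(np.array([0,-32,0]),np.array([0,-32,72])),(np.array([0,32,0]),np.array([0,32,72]))]+sum([box(0,10,s*14-2.5,s*14+2.5,z,z+8) for s in(1,-1) for z in(18,63)],[])
WM=box(0,24,-27,27,12,270)
def overlay(n,im,win,k,mods):
    x,y,w,h=win;o=cv2.resize(im[y:y+h,x:x+w],None,fx=k,fy=k,interpolation=cv2.INTER_CUBIC);raw=o.copy()
    for P,m in mods:
        for a,b in m:
            e=(proj(n,T2(P,np.array([a,b])/1e3))-[x,y]+.5)*k
            cv2.line(o,*[tuple(int(v*16) for v in q) for q in e],(0,0,255),1,cv2.LINE_AA,4)
    return raw,o
E
python3 - <<'E'
from go import *
im=[grab_frame("side") for _ in range(4)];im=np.mean(im,0).astype(np.uint8);cv2.imwrite("pics/s5.png",im)
t=grab_frame("top");cv2.imwrite("pics/t5.png",t)
rel(*tgt(TOW,-.087,0,.179))
s=read_state();e=s["eef_pos"];yw=s["orientation"][2]-np.pi/2
p=[e[0]+.069*np.cos(yw),e[1]+.069*np.sin(yw),yw,e[2]-.001];print(p)
r,o=overlay("side",im,(275,155,66,75),8,[(p,TM),(TOW,WM)])
cv2.imwrite("pics/c5.png",np.hstack([crop(im,275,155,66,75,6),cv2.resize(o,None,fx=.75,fy=.75)]))
E
```

```text
t 6.67 F [-0.9  0.  -3.3] open 62.5 shift mm [-0.1 -0.7  0.3] turn deg [-0.01 -0.   -0.13]
[np.float64(0.6133426433048162), np.float64(-0.10864188016971571), np.float64(-1.3506857989203884), np.float64(0.17830687169307669)]
```

View pics/c5.png

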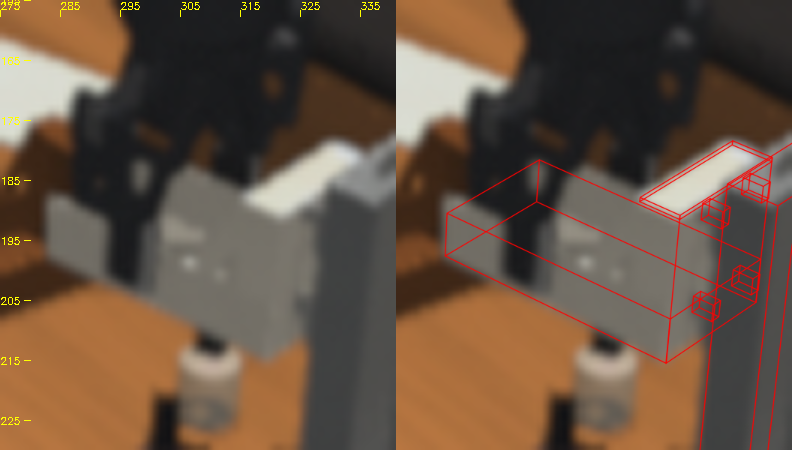

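The predicted tray outline lies within about 0.5 px of the picture: the lip corner is at (315.5,187.5) and the bottom rear corner at (319.5,215). The upright's front edge also agrees. A short edge-based refinement follows, because the slots only allow ±1 mm sideways.

```bash
cat > refine.py <<'E'
from go import *
from scipy.ndimage import map_coordinates
from scipy.optimize import minimize
def grad(f):
    g=cv2.GaussianBlur(cv2.imread(f).astype(np.float32),(0,0),.8)
    return np.sqrt(sum(cv2.Sobel(g,cv2.CV_32F,a,1-a)**2 for a in(0,1)).sum(2))
def score(P,segs,G):
    s=0;c=0
    for n,a,b in segs:
        t=np.linspace(.08,.92,40)[:,None];q=proj(n,T2(P,(np.array(a)*(1-t)+np.array(b)*t)/1e3))
        v=map_coordinates(G[n],[q[:,1],q[:,0]],order=3);s+=np.mean(v/(v+60));c+=1
    return -s/c
def refine(P,segs,G,d):
    f=lambda x:score(np.array(P)+np.array(x)*d,segs,G)
    best=min((minimize(f,x0,method="Nelder-Mead",options=dict(xatol=.02,fatol=1e-5,initial_simplex=np.array(x0)+np.vstack([np.zeros(len(d)),np.eye(len(d))*.7]))) for x0 in np.random.default_rng(0).uniform(-1,1,(12,len(d)))),key=lambda r:r.fun)
    return np.array(P)+best.x*d,f(np.zeros(len(d))),best.fun
def loc(P,Q): # P in frame Q, mm
    c,s=np.cos(Q[2]),np.sin(Q[2]);d=P[:2]-Q[:2];return np.round([1e3*(c*d[0]+s*d[1]),1e3*(-s*d[0]+c*d[1]),np.degrees(P[2]-Q[2])],2)
tow=[("top",(0,-27,120),(0,-27,270)),("top",(0,-27,270),(0,27,270)),("top",(0,27,200),(0,27,270)),("top",(0,27,270),(24,27,270)),("top",(24,-27,270),(24,27,270)),("top",(0,-27,270),(24,-27,270)),
("side",(0,-27,100),(0,-27,240)),("side",(24,-27,60),(24,-27,270)),("side",(0,-27,270),(24,-27,270)),("side",(24,-27,270),(24,27,270))]
tray=[("side",(-20,-32,72),(0,-32,72)),("side",(-20,32,72),(-20,-32,72)),("side",(-20,32,72),(0,32,72)),("side",(-60,-32,0),(0,-32,0)),("side",(0,-32,0),(0,-32,72)),("side",(0,-32,0),(0,0,0))]
if __name__=="__main__":
    G=dict(top=grad("pics/t0_.png"),side=grad("pics/s0_.png"))
    for sel in(tow,[q for q in tow if q[0]=="top"],[q for q in tow if q[0]=="side"]):
        q,a,b=refine(TOW,sel,G,[.002,.002,.01]);print("tower",q.round(4),loc(q,TOW),round(a,3),round(b,3))
    G=dict(side=grad("pics/s5.png"))
    p0=np.array([.61334,-.10864,-1.35069,.1783]);p,a,b=refine(p0,tray,G,[.002,.002,.01,.002]);print("tray",p.round(4),loc(p,TOW),loc(p,p0),round(a,3),round(b,3))
    c=p0.copy()
    p,a,b=refine(p0[[0,1,2,3]],tray,G,[.002,.002,.0001,.002]);print("fixed yaw",p.round(4),loc(p,TOW),loc(p,p0),round(b,3))
E
cp pics/top0.png pics/t0_.png; cp pics/side0.png pics/s0_.png; python3 refine.py
```

```text
Traceback (most recent call last):
  File "refine.py", line 25, in <module>
    q,a,b=refine(TOW,sel,G,[.002,.002,.01]);print("tower",q.round(4),loc(q,TOW),round(a,3),round(b,3))
          ~~~~~~^^^^^^^^^^^^^^^^^^^^^^^^^^^
  File "refine.py", line 15, in refine
    best=min((minimize(f,x0,method="Nelder-Mead",options=dict(xatol=.02,fatol=1e-5,initial_simplex=np.array(x0)+np.vstack([np.zeros(len(d)),np.eye(len(d))*.7]))) for x0 in np.random.default_rng(0).uniform(-1,1,(12,len(d)))),key=lambda r:r.fun)
  File "refine.py", line 15, in <genexpr>
    best=min((minimize(f,x0,method="Nelder-Mead",options=dict(xatol=.02,fatol=1e-5,initial_simplex=np.array(x0)+np.vstack([np.zeros(len(d)),np.eye(len(d))*.7]))) for x0 in np.random.default_rng(0).uniform(-1,1,(12,len(d)))),key=lambda r:r.fun)
              ~~~~~~~~^^^^^^^^^^^^^^^^^^^^^^^^^^^^^^^^^^^^^^^^^^^^^^^^^^^^^^^^^^^^^^^^^^^^^^^^^^^^^^^^^^^^^^^^^^^^^^^^^^^^^^^^^^^^^^^^^^^^^^^^^^^^^^^^^^^^^^^^^^^
  File "refine.py", line 14, in <lambda>
    f=lambda x:score(np.array(P)+np.array(x)*d,segs,G)
               ~~~~~^^^^^^^^^^^^^^^^^^^^^^^^^^^^^^^^^^
  File "refine.py", line 10, in score
    t=np.linspace(.08,.92,40)[:,None];q=proj(n,T2(P,(np.array(a)*(1-t)+np.array(b)*t)/1e3))
                                        ~~~~^^^^^^^^^^^^^^^^^^^^^^^^^^^^^^^^^^^^^^^^^^^^^^^
  File "h.py", line 5, in proj
    c=get_calibration(n);T=np.linalg.inv(c["world_from_camera"]);p=np.atleast_2d(P)@T[:3,:3].T+T[:3,3]
ValueError: time passes only in moves, steps and waits
```

```bash
sed -i 's/^def proj/CAL={n:get_calibration(n) for n in("top","side")}\ndef proj/; s/c=get_calibration(n);T=np/c=CAL[n];T=np/' h.py; python3 refine.py
```

```text
tower [ 0.6185 -0.1237 -1.3723] [-1.5   1.72 -1.37] -0.697 -0.718
tower [ 0.6187 -0.1241 -1.3359] [-0.99  1.74  0.72] -0.681 -0.712
tower [ 0.6148 -0.1243 -1.3205] [-1.72 -2.12  1.6 ] -0.72 -0.74
tray [ 0.6237 -0.0996 -0.9577  0.1708] [-23.86  12.01  22.39] [-6.59 12.05 22.52] -0.729 -0.793
fixed yaw [ 0.6023 -0.1172 -1.3516  0.1867] [-11.37 -12.73  -0.18] [  5.95 -12.67  -0.05] -0.74
```

Single-view refinement is too weakly constrained to use: the top view says +1.7 mm in y, the side view says -2 mm, and the tray fit ran away. I'll try the insertion gently, guided by the force reading. At this yaw, tool x/y match the upright's y/x.

Request:
drive_tool:
  increments:
    - [0, 3, 0.5, 0, 0, 0, 1]
    - [0, 6, 0.5, 0, 0, 0, 1]
    - [0, 8, 0.5, 0, 0, 0, 1]
    - [0, 9, 0.5, 0, 0, 0, 1]
    - [0, 9, 0.5, 0, 0, 0, 1]

```text
time: 7.3
eef_pos: [0.6007, -0.0506, 0.1789]
orientation: [3.141, -0.001, 0.22]
contact_force: [0.6, 1.5, -3.4]
opening: 0.0624
```

Request:
drive_tool:
  increments:
    - [0, 1, 0, 0, 0, 0, 1]
    - [0, 2, 0, 0, 0, 0, 1]
    - [0, 2, 0, 0, 0, 0, 1]

```text
time: 7.68
eef_pos: [0.6007, -0.0506, 0.1788]
orientation: [-3.139, 0.0, 0.221]
contact_force: [-0.2, 5.5, -1.3]
opening: 0.0628
```

Request:
drive_tool:
  increments:
    - [0, 1, 0, 0, 0, 0, 1]
    - [0, 2, 0, 0, 0, 0, 1]
    - [0, 2, 0, 0, 0, 0, 1]

```text
time: 8.05
eef_pos: [0.6006, -0.0507, 0.1788]
orientation: [-3.137, 0.001, 0.221]
contact_force: [-1.6, 7.5, -0.7]
opening: 0.0626
```

Request:
drive_tool:
  increments:
    - [0, 1, 0, 0, 0, 0, 1]
    - [0, 2, 0, 0, 0, 0, 1]
    - [0, 3, 0, 0, 0, 0, 1]
    - [0, 3, 0, 0, 0, 0, 1]

```text
time: 8.55
eef_pos: [0.6009, -0.052, 0.1788]
orientation: [-3.134, 0.002, 0.222]
contact_force: [-3.7, 10.0, 1.1]
opening: 0.0624
```

Run:
```python
from go import *
im=np.mean([grab_frame("side") for _ in range(4)],0).astype(np.uint8);cv2.imwrite("pics/s6.png",im)
a=cv2.imread("pics/s5.png")
# template shift of the tray's near side between s5 and s6
t=a[185:214,296:316];u=8
T=cv2.resize(t,None,fx=u,fy=u,interpolation=cv2.INTER_CUBIC);S=cv2.resize(im[175:230,285:335],None,fx=u,fy=u,interpolation=cv2.INTER_CUBIC)
_,v,_,l=cv2.minMaxLoc(cv2.matchTemplate(S,T,cv2.TM_CCOEFF_NORMED));print(v,np.array(l)/u-[11,10])
p0=np.array([.61334,-.10864,-1.35069,.1783]);b=proj("side",T2(p0,[[-.02,-.032,.03]]))
for d in(6,8,10.3,12,14): print(d,proj("side",T2(p0,[[-.02+d/1e3,-.032,.0295]]))-b)
rel(*tgt(TOW,-.069,0,.178))
```

```text
0.8587620258331299 [3.   1.25]
6 [[1.9310188  1.08321084]]
8 [[2.58216638 1.38909072]]
10.3 [[3.33261809 1.74161544]]
12 [[3.88842563 2.00270346]]
14 [[4.54354612 2.31044044]]
t 8.75 F [-2.8  9.2  0.8] open 62.5 shift mm [-0.2  6.3  0.7] turn deg [-0.42  0.1  -0.  ]
```

Run:
```python
from go import *
im=cv2.imread("pics/s6.png");f=lambda x:[*T2(TOW,[[x/1e3,0,0]])[0][:2],TOW[2],.178]
W=(300,165,40,60)
r,o=overlay("side",im,W,10,[(f(-10),TM[12:]),(TOW,WM)]);r,o2=overlay("side",im,W,10,[(f(-5.5),TM[12:]),(TOW,WM)])
v=np.hstack([r,o]);cv2.imwrite("pics/c6.png",cv2.resize(v,(800,600)))
```

```text
(no output)
```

View pics/c6.png

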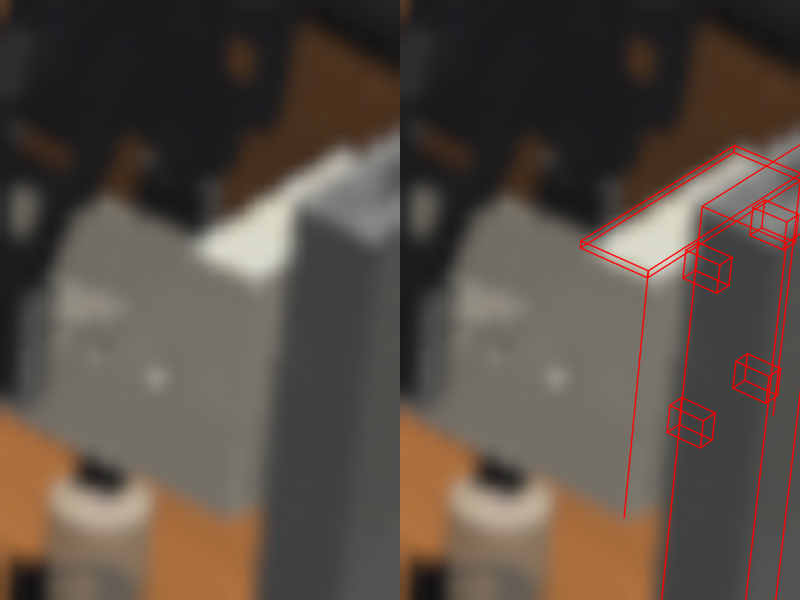

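The lip corner is at about (325.5,192.5), which is well past where it would be if the hooks were stopped on the face (x = -10). The tray is about 4.5-6 mm short of the face with a preload near 9 N, so the hooks are through and resting on the catch. Pushing on.

Request:
drive_tool:
  increments:
    - [0, 1, 0, -0.3, 0, 0, 1]
    - [0, 2, 0, -0.5, 0, 0, 1]
    - [0, 3, 0, -0.5, 0, 0, 1]
    - [0, 4, 0, -0.5, 0, 0, 1]
    - [0, 4, 0, -0.5, 0, 0, 1]

```text
time: 9.38
eef_pos: [0.6014, -0.0546, 0.1784]
orientation: [-3.141, 0.002, 0.223]
contact_force: [-3.2, 11.6, 1.2]
opening: 0.0625
```

```bash
python3 go.py TOW -69 0 178
```

```text
t 9.38 F [-3.2 11.6  1.2] open 62.5 shift mm [-0.2  3.7  0.4] turn deg [-0.04  0.14  0.02]
```

Moving against a spring, so this is the catch. Continuing.

Request:
drive_tool:
  increments:
    - [0, 1, 0, 0, 0, 0, 1]
    - [0, 2, 0, 0, 0, 0, 1]
    - [0, 3, 0, -0.2, 0, 0, 1]
    - [0, 3, 0, -0.2, 0, 0, 1]

```text
time: 9.88
eef_pos: [0.6016, -0.0559, 0.1783]
orientation: [3.141, 0.003, 0.223]
contact_force: [-4.8, 13.6, 1.4]
opening: 0.0625
```

Request:
drive_tool:
  increments:
    - [0, 1, 0, 0, 0, 0, 1]
    - [0, 2, 0, 0, 0, 0, 1]
    - [0, 2, 0, -0.1, 0, 0, 1]

```text
time: 10.25
eef_pos: [0.6016, -0.0559, 0.1782]
orientation: [-3.141, 0.004, 0.224]
contact_force: [-6.6, 14.2, 1.9]
opening: 0.0623
```

```bash
python3 go.py TOW -69 0 178
```

```text
t 10.25 F [-6.6 14.2  1.9] open 62.3 shift mm [-0.1  2.3  0.2] turn deg [-0.04  0.24  0.09]
```

Stopped after 5.4 mm of catch travel, so the back has met the face. I'll ease the sideways load by -1 mm and lower while holding the push.

Request:
drive_tool:
  increments:
    - [-0.5, 0.5, 0, 0, 0, 0, 1]
    - [-1, 0.5, 1, 0, 0, 0, 1]
    - [-1, 0.5, 2.5, 0, 0, 0, 1]
    - [-1, 0.5, 4, 0, 0, 0, 1]
    - [-1, 0.5, 5, 0, 0, 0, 1]
    - [-1, 0.5, 5, 0, 0, 0, 1]

```text
time: 11.0
eef_pos: [0.6022, -0.0557, 0.1751]
orientation: [-3.141, 0.001, 0.225]
contact_force: [-6.0, 17.4, 7.8]
opening: 0.0623
```

Request:
drive_tool:
  increments:
    - [-0.5, 0, 1.5, 0, 0, 0, 1]
    - [-1, 0, 3, 0, 0, 0, 1]
    - [-1, 0, 4.5, 0, 0, 0, 1]
    - [-1, 0, 6, 0, 0, 0, 1]
    - [-1, 0, 6, 0, 0, 0, 1]

```text
time: 11.62
eef_pos: [0.6026, -0.0556, 0.1696]
orientation: [-3.141, -0.002, 0.226]
contact_force: [-3.6, 17.8, 7.9]
opening: 0.0626
```

```bash
python3 go.py TOW -71 0 167
```

```text
t 11.62 F [-3.6 17.8  7.9] open 62.6 shift mm [-1.2  0.4  2.6] turn deg [-0.02 -0.1   0.23]
```

Request:
drive_tool:
  increments:
    - [-0.3, 0, 1.5, 0, 0, 0, 1]
    - [-0.5, 0, 3, 0, 0, 0, 1]
    - [-0.5, 0, 3, 0, 0, 0, 1]
    - [-0.5, 0, 3, 0, 0, 0, 1]

```text
time: 12.12
eef_pos: [0.6025, -0.0556, 0.166]
orientation: [3.141, -0.002, 0.227]
contact_force: [-3.1, 17.0, 4.0]
opening: 0.0625
```

Run:
```python
from go import *
rel(*tgt(TOW,-.071,0,.165))
im=np.mean([grab_frame("side") for _ in range(3)],0).astype(np.uint8);cv2.imwrite("pics/s7.png",im)
f=[*T2(TOW,[[-.002,0,0]])[0][:2],TOW[2],.167]
r,o=overlay("side",im,(285,160,62,70),6,[(f,TM[:24]),(TOW,WM)]);cv2.imwrite("pics/c7.png",np.hstack([r,o]))
```

```text
t 12.12 F [-3.1 17.   4. ] open 62.5 shift mm [-1.   0.5  1. ] turn deg [ 0.01 -0.14  0.28]
```

View pics/c7.png

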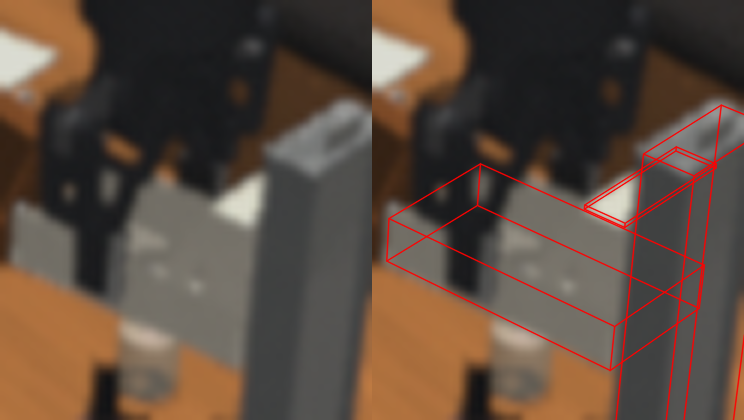

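The back is against the face and the outline fits a height of about z = 167, roughly 5 mm above home. Next I'll unload the push, open the gripper and rise.

Request:
drive_tool:
  increments:
    - [0, -2, -0.5, 0, 0, 0, 1]
    - [0, -4, -1, 0, 0, 0, 1]
    - [0, -6, -1.5, 0, 0, 0, 1]
    - [0, -6, -1.5, 0, 0, 0, 1]

```text
time: 12.78
eef_pos: [0.6023, -0.055, 0.1664]
orientation: [3.133, -0.005, 0.225]
contact_force: [3.8, 9.8, -4.4]
opening: 0.0624
```

Request:
drive_tool:
  increments:
    - [0, 0, 0, 0, 0, 0, 0]
    - [0, 0, 0, 0, 0, 0, -1]
    - [0, 0, 0, 0, 0, 0, -1]
    - [0, 0, 0, 0, 0, 0, -1]
    - [0, 0, 0, 0, 0, 0, -1]

```text
time: 13.4
eef_pos: [0.6, -0.0629, 0.1665]
orientation: [3.127, -0.0, 0.218]
contact_force: [-1.1, 0.4, 0.1]
opening: 0.0855
```

```bash
python3 go.py TOW -71 0 165
```

```text
t 13.4 F [-1.1  0.4  0.1] open 85.5 shift mm [ 2.9 -6.2  1.4] turn deg [ 0.84 -0.   -0.27]
```

Request:
drive_tool:
  increments:
    - [0, -6, -10, 0.3, 0, 0, -1]
    - [0, -6, -40, 0.8, 0, 0, -1]
    - [0, -6, -90, 0.8, 0, 0, -1]
    - [0, -6, -135, 0.8, 0, 0, 1]
    - [0, -6, -135, 0.8, 0, 0, 1]
    - [0, -6, -135, 0.8, 0, 0, 1]
    - [0, -6, -135, 0.8, 0, 0, 1]
  newtons: 40

```text
time: 14.28
eef_pos: [0.5973, -0.0535, 0.2996]
orientation: [-3.141, 0.003, 0.22]
contact_force: [0.5, 0.3, -0.2]
opening: 0.0123
```

```bash
python3 go.py TOW -17 0 260
python3 - <<'E'
from h import *
im=np.mean([grab_frame("side") for _ in range(2)],0);d=np.abs(im-cv2.imread("pics/s7.png").astype(float)).mean(2)
print(d[190:222,308:324].mean(), d[230:290,300:340].mean())
cv2.imwrite("pics/s8.png",im)
E
```

```text
t 14.28 F [ 0.5  0.3 -0.2] open 12.3 shift mm [ 3.8 57.6 39.5] turn deg [-0.04  0.17 -0.15]
7.778971354166666 2.1088194444444444[ WARN:0@7.111] global loadsave.cpp:1063 imwrite_ Unsupported depth image for selected encoder is fallbacked to CV_8U.
```

Request:
drive_tool:
  increments:
    - [2, 20, 0, 0, 0, -0.1, 1]
    - [3.8, 40, 0, 0, 0, -0.1, 1]
    - [3.8, 55, 0, 0, 0, -0.1, 1]
    - [3.8, 57, 10, 0, 0, -0.1, 1]
    - [3.8, 57, 25, 0, 0, -0.1, 1]
    - [3.8, 57, 40, 0, 0, -0.1, 1]
    - [3.8, 57, 45, 0, 0, -0.1, 1]
    - [3.8, 57, 45, 0, 0, -0.1, 1]

```text
time: 15.38
eef_pos: [0.6141, -0.1081, 0.2553]
orientation: [-3.141, 0.001, 0.222]
contact_force: [-0.2, 0.9, 0.4]
opening: 0.0001
```

Run:
```python
from go import *
rel(*tgt(TOW,-.017,0,.239))
im=grab_frame("side");t=grab_frame("top")
cv2.imwrite("pics/c8.png",np.hstack([crop(im,270,140,80,100,5),crop(t,290,100,75,100,5)]))
```

```text
t 15.38 F [-0.2  0.9  0.4] open 0.1 shift mm [-0.8  0.7 16.3] turn deg [-0.03  0.08 -0.03]
```

View pics/c8.png

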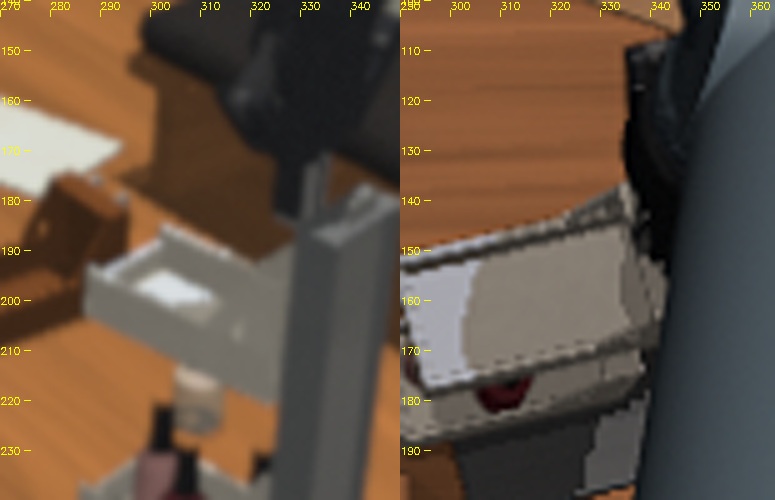

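The tray hangs in place, straight and level, with its front at (285,195). The shut fingers are above its lip at about (328,183). Pressing down in small steps.

Request:
drive_tool:
  increments:
    - [0, 0, 6, 0, 0, 0, 1]
    - [0, 0, 12, 0, 0, 0, 1]
    - [0, 0, 15, 0, 0, 0, 1]
    - [0, 0, 17, 0, 0, 0, 1]
    - [0, 0, 17, 0, 0, 0, 1]

```text
time: 16.1
eef_pos: [0.6144, -0.1087, 0.2389]
orientation: [-3.142, 0.0, 0.221]
contact_force: [0.8, -0.9, -0.1]
opening: -0.0004
```

Request:
drive_tool:
  increments:
    - [0, 0, 1, 0, 0, 0, 1]
    - [0, 0, 2, 0, 0, 0, 1]
    - [0, 0, 2, 0, 0, 0, 1]

```text
time: 16.48
eef_pos: [0.6148, -0.1088, 0.2382]
orientation: [-3.141, -0.001, 0.221]
contact_force: [-3.4, -0.5, 5.4]
opening: 0.0001
```

Contact at z = 0.238, about 4 mm above home. Pressing on.

Request:
drive_tool:
  increments:
    - [0, 0, 1, 0, 0, 0, 1]
    - [0, 0, 2, 0, 0, 0, 1]
    - [0, 0, 3, 0, 0, 0, 1]
    - [0, 0, 3, 0, 0, 0, 1]

```text
time: 16.98
eef_pos: [0.6154, -0.1086, 0.2365]
orientation: [-3.141, -0.003, 0.221]
contact_force: [-2.4, 1.0, 8.0]
opening: 0.0001
```

Request:
drive_tool:
  increments:
    - [0, 0, 1, 0, 0, 0, 1]
    - [0, 0, 2, 0, 0, 0, 1]
    - [0, 0, 2, 0, 0, 0, 1]

```text
time: 17.35
eef_pos: [0.6157, -0.1085, 0.2339]
orientation: [3.141, -0.003, 0.221]
contact_force: [-0.8, 0.5, 6.2]
opening: -0.0001
```

Request:
drive_tool:
  increments:
    - [0, 0, 1, 0, 0, 0, 1]
    - [0, 0, 2, 0, 0, 0, 1]
    - [0, 0, 2, 0, 0, 0, 1]

```text
time: 17.73
eef_pos: [0.6157, -0.1085, 0.2337]
orientation: [-3.141, -0.003, 0.221]
contact_force: [-4.2, 1.2, 13.2]
opening: -0.0001
```

Request:
drive_tool:
  increments:
    - [0, 0, 1, 0, 0, 0, 1]
    - [0, 0, 2, 0, 0, 0, 1]
    - [0, 0, 2, 0, 0, 0, 1]

```text
time: 18.1
eef_pos: [0.6158, -0.1085, 0.2335]
orientation: [-3.14, -0.004, 0.221]
contact_force: [-6.8, 2.3, 20.2]
opening: -0.0002
```

It has stopped firmly at 0.2335, which is home (0.234). One last press to about 26 N to make sure of the snap, then I'll rise and look.

Request:
drive_tool:
  increments:
    - [0, 0, 1, 0, 0, 0, 1]
    - [0, 0, 1.5, 0, 0, 0, 1]
    - [0, 0, 1.5, 0, 0, 0, 1]

```text
time: 18.48
eef_pos: [0.6159, -0.1085, 0.2334]
orientation: [-3.14, -0.005, 0.221]
contact_force: [-9.2, 3.9, 25.6]
opening: -0.0002
```

Request:
drive_tool:
  increments:
    - [0, 0, -10, 0, 0, 0, 1]
    - [0, -5, -40, 0, 0, 0, 1]
    - [0, -30, -80, 0, 0, 0, 1]
    - [0, -80, -110, 0, 0, 0, 1]
    - [-40, -120, -110, 0, 0, 0, 1]
    - [-80, -150, -110, 0, 0, 0, 1]
    - [-120, -170, -110, 0, 0, 0, 1]
    - [-120, -170, -110, 0, 0, 0, 1]
    - [-120, -170, -110, 0, 0, 0, 1]

```text
time: 19.6
eef_pos: [0.4606, 0.0306, 0.3364]
orientation: [3.141, -0.001, 0.221]
contact_force: [0.3, -0.3, 0.3]
opening: -0.0002
```

Run:
```python
from go import *
im=np.mean([grab_frame("side") for _ in range(3)],0).astype(np.uint8);t=grab_frame("top")
f=[*T2(TOW,[[-.002,0,0]])[0][:2],TOW[2],.162]
r,o=overlay("side",im,(270,150,80,90),5,[(f,TM[:24]),(TOW,WM)])
cv2.imwrite("pics/c9.png",np.hstack([o,crop(t,285,110,80,90,5)]))
s=read_state();print(s["time"],s["contact_force"].round(1),s["eef_pos"])
```

```text
19.8 [ 0.2  0.1 -0.9] [0.46116149 0.0302383  0.33655378]
```

View pics/c9.png

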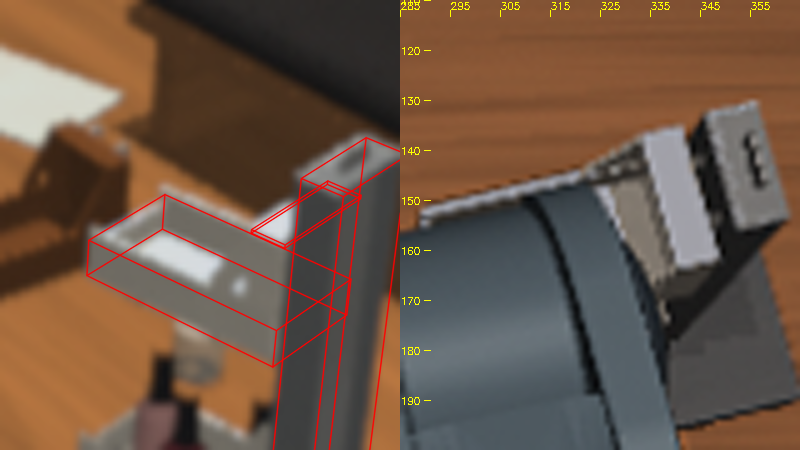

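The tray hangs against the face, its outline agreeing with the home height. In the top view the lip is parallel to the upright at (334..348,136..163). Handing in.

```bash
python3 -c "
from station import *
print(finish_job())"
```

```text
the job is handed in; nothing more can be done
None
```

The tray hangs in the top two rows of the upright and the job is handed in, at about 20 s of the 58 s allowed. No verdict was reported.

**What I did:** I gripped the tray across its side walls and put the hooks through the slots. I pushed it against the catch through 5.4 mm of travel until the back met the face. I then lowered it to about 4–5 mm above home, let go, and pressed the lip down with the shut fingers.

**Checks that agreed:**
- **Press:** the tray gave way at 6–8 N and then stopped firmly with the fingertip at 0.2335 m, against 0.234 m expected at home. It did not move further at the highest press of 25.6 N.
- **Last pictures:** the tray is against the face and lies close to the predicted home outline. Its lip is parallel to the upright, and the arm is clear with no contact force.

**Checks that failed or were not made:**
- **Catch snap:** it was not seen directly. I infer it from the drop and the firm stop at home height.
- **Position refinement:** fitting edges in the pictures gave sideways offsets about 4 mm apart between the two cameras, and the held-tray fit ran away. I dropped it and used the contact force for the insertion instead.
- **Sideways load:** there was a rub of about 3 N in the slots during insertion, which I eased by 1 mm.
- **Bystanders:** I did not measure the bottles and jar again. The gripper came within about 8 cm of the remover in plan, but the fingertips stayed above it, and nothing in the force readings suggested contact.

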